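# Third hand at the vise: clamp the rail, press the cleat square against it

### The job

Turn the crank of the vise that stands on the wooden riser until its jaw clamps the rail firmly against the fixed jaw. Then take the small flat block (the cleat, not the thicker block), lay it flat on top of the moving jaw with one end butted square against the middle of the rail, and press it against the rail with a steady 10 N or so (more than 5, less than 20) for someone to screw it on. Finish while still holding it pressed there, and leave the other things on the bench alone.

Things in the scene. Friction and masses are not known exactly. Their poses are not given: they have to be found in the camera images.
- vise: Dark steel screw vise fixed on a wooden riser, 120 x 215 mm footprint. Origin: on the bench top under the vise; x across the jaws (their 110 mm width, centred on x = 0), y along the screw from the crank (-y end) to the fixed jaw (+y end), z up. Flat bed at z = 64 mm. Fixed jaw: face at y = +40 mm, top at z = 106 mm, back at y = +72 mm. Screw bearing block from y = -115 to -93 mm, top at z = 90 mm.
- vise_fixed_jaw: The fixed jaw of the vise (same origin and axes as vise); its steel face at y = +40 mm looks to -y.
- vise_jaw: Moving jaw: block 110 mm wide with a flat level top at z = 90 mm reaching 72 mm back (-y) from its steel face; this top is the ledge for the cleat. Axes as the vise; at the start its origin is that of the vise, and it slides to +y as the crank closes it. Its clamping face is at y = -8 mm in its own frame, at the start 48 mm from the fixed jaw.
- crank (a joint): Crank angle, rad: 0 at the start (arm straight up), growing clockwise seen from the crank end (up, then vise +x, then down), which closes the jaw 14 mm a turn; it meets the rail, pushed home, after about 1.3 turns. Turning takes about 4 N at the knob, and 4 N more by 60 N of clamping. Friction keeps it where it is left, so the vise stays clamped.
- knob (a point): Grip point on the crank's round wooden knob (18 mm diameter, 46 mm long, lying along vise y, free to spin on its pin), at 36 mm radius from the crank axis. The knob reaches 28 mm from this point toward the jaws (the steel crank arm begins 30 mm away) and 18 mm outward.
- crank_axis (a point): The point on the crank's axis in the plane in which knob circles (vise y = -162 mm, z = 76 mm); axes as the vise.
- rail: Pale sawn batten 30 x 160 x 50 mm standing on edge, loose, on the bed between the jaws, lying across the screw. Origin: centre of its underside; its y is its length (160 mm, about along vise x), its x its 30 mm thickness, z its 50 mm height, so it stands 24 mm above the moving jaw.
- cleat: Small flat sawn block 45 x 101 x 22 mm, lying flat on the bench to the left or right of the vise. Origin: centre of its underside; y is its 101 mm length, x its 45 mm width, z its 22 mm height. About 50 g.
- thick_block: Bystander: redder, thicker sawn block 38 x 131 x 38 mm on the other side of the vise; origin at the centre of its underside, length along y.
- tape_measure: Bystander: tape measure 35 x 91 x 64 mm behind the vise to the left.
- screwdriver: Bystander: red-handled screwdriver 210 mm long behind the vise to the right.
Things that resemble listed ones, but are neither listed nor needed, are in the scene too. Leave any purple look-alike of the cleat alone.

How it is judged:
On the way:
1. the crank has closed the vise on the rail: both jaws press it with more than 20 N (contact force between vise_jaw and rail above 20 N and contact force between rail and vise_fixed_jaw above 20 N), for 0.2 s.
At the end, for the whole second after the job is handed in: Still held by the robot, the cleat bears on the rail with 5 to 20 N, at rest, flat within 4 degrees and 5 mm on the moving jaw, square to the rail within 4.5 degrees, its middle within 25 mm of the jaws' middle; both jaws press the rail with over 12 N (contact force between vise_jaw and rail above 12 N and contact force between rail and vise_fixed_jaw above 12 N and contact force between cleat and rail between 5 and 20 N and contact force between the fingers and cleat above 1 N and z of cleat in the frame of vise between 0.086 and 0.095 m and angle between cleat's own z axis and vertical below 0.07 rad and angle between the y axis of cleat and the y axis of vise, either way round below 0.08 rad and x of cleat in the frame of vise between -0.025 and 0.025 m and linear speed of cleat below 0.01 m/s); the arm keeps its last pose, push and grip.
It fails at once if a bystander is pushed more than 30 to 40 mm from its place (distance of any of thick_block, tape_measure from where it was at the start of the episode above 0.03 m or distance of screwdriver from where it was at the start of the episode above 0.04 m).
It also fails if it takes over 72 s, if anything falls off the work surface, if the arm or the gripper's body presses on something with over 40 N, if the wrist force passes 120 N, or if a joint passes its speed limit or range.

### The arm

A 6-joint arm with a two-finger parallel gripper is mounted at the origin on a cart in front of the work surface, level with it; the furniture and walls round the work are solid. World frame = base frame: x ahead of the robot, y to its left, z up, the work surface at z = 0. Lengths are in m, angles in rad, forces in N, time in s.
With the tool pointing down it reaches from about 0.35 to 0.925 m from the base axis. Payload 6.4 kg.
Tool frame: the origin (TCP) lies midway between the tips of the shut fingers; the grasp point (between the pads) lies 19 mm behind it; z points along the fingers, y is the line along which they close (so a half turn about z gives the same grasp; the last joint's range is limited). The gripper opens to 94 mm and grips with 3 to 60 N. Pads are 16 mm wide; open, the fingers measure 119 mm over their backs; the gripper's body (75 mm by 177 mm) begins 78 mm behind the grasp point.
Start: joints at [1.042, 0.245, 1.558, -0, 1.339, -0.174], TCP at [0.226, 0.61, 0.205] pointing down, gripper open.
Joint ranges: [-3.13, 3.13], [-1.02, 2.26], [0.13, 2.54], [-0.95, 4.09], [0.21, 2.88], [-2.74, 2.74]. Speed limits (rad/s): [2.57, 2.57, 3.14, 3.14, 3.14, 3.14].

### API

Orientations are given as a unit quaternion [x, y, z, w].
In Python, from rig import readout, viewer, order gives the robot as it stands.
- The arm moves only by the shell command python3 -m crank 'ROWS'. ROWS is JSON, a list of rows, each an object of numbers: "tx", "ty", "tz": the shift along the world's x, y, z in m; "ax", "ay", "az": the turn, a rotation vector about the world's x, y, z in degrees; "fingers": the closure, from -1 (fully open) to 1 (shut). A call has 1 to 12 rows; each row is the pose to reach, as a shift and turn from the pose commanded when the call began; what a row does not reach only later rows make up. A row lasts 1/12 s, in which the tool goes at most 41.7 mm and 7.16 degrees, less where a joint would pass 70% of its speed; a pose out of reach is approached as far as the arm can. A call with a gripper value outside its range is refused whole. The fingers move at their own pace and stop on an object; the grip force is fixed at half the most. Time passes only in rows, so rows that repeat a pose let the fingers close. It gives the time, the measured TCP pose, the force, the opening and the grip force at its end, in the units of the state.
- readout.read_state(): the state, without advancing time (a new reading comes with each control period).
- viewer.get_image(name): name is "scene" or "side" or "wrist"; returns a dict with "image" (384x512x3 uint8, red, green, blue), "depth" (384x512 float32, m along the optical axis (not along the pixel's ray), 0 where there is no reading), "camera_matrix" (3x3 intrinsics, pixels), "pose" (4x4, takes a point from camera to world coordinates); the wrist camera has in their place "T_tool_cam" (4x4, takes a point from camera to tool coordinates, whose origin is the TCP and whose axes are the flange's). Camera axes: x right, y down, z forward; pixel columns grow to the right and rows downward; lengths in m; the calibration is good to about 2 mm. A picture is of the moment at which its call begins: read the wrist's pose just before it.
- order.close_job(): hands the job in; it is judged then, once.
The state is a dict: "time_s": time; "joints": joint angles; "qvel": joint speeds; "joint_torque": joint torques, N m; "tcp_pos": TCP position; "tool_rot": TCP orientation; "contact_force": force on the tool from outside, world axes, zero at the start; "wrist_torque": the same for the moment, N m; "gripper_width": finger opening in m; "finger_force": force on a finger pad.
Only numpy, scipy, OpenCV 4.12 (cv2) and the standard library are available. Lean on these libraries where they do the work, as an engineer would, in place of code of your own. Each camera call takes 0.05 s, during which the arm holds its last target. There are 200 camera calls.

## Working session

There is one attempt and no reset: what is moved stays moved. The work goes in short steps, Python scripts to look and compute and a shell command to move; the robot and the scene stay as the last step left them, time stands still between calls to the robot, and variables do not carry over. Pictures are saved under pics/ and viewed, at most 10 in all, crops included, and the job is handed in when it is done.

```bash
ls; mkdir -p pics
python3 - <<'E'
from rig import readout, viewer
import cv2,numpy as np
print(readout.read_state())
a=viewer.get_image("scene");b=viewer.get_image("side")
for n,d in(("scene",a),("side",b)):
    np.savez(f"pics/{n}0.npz",**d); cv2.imwrite(f"pics/{n}0.png",d["image"][...,::-1]); print(d["camera_matrix"],d["pose"])
E
```

```text
pics
{'time_s': 0.0, 'joints': array([ 1.04189050e+00,  2.45798267e-01,  1.55900399e+00, -8.44307573e-06,
        1.33869486e+00, -1.74098759e-01]), 'qvel': array([ 0.00101648,  0.00083911,  0.00044716, -0.00140109, -0.00014219,
       -0.00032759]), 'joint_torque': array([ 5.83944493e-04, -4.15803587e+01, -3.14620042e+01,  6.85188943e-02,
        3.29707959e-02, -8.49726212e-05]), 'tcp_pos': array([0.22550476, 0.60898955, 0.20436087]), 'tool_rot': array([ 1.76473418e-01,  9.84304946e-01, -8.95419308e-04, -3.24003915e-04]), 'contact_force': array([0.43726384, 0.28820486, 0.5300908 ]), 'wrist_torque': array([-0.04633313,  0.04834346,  0.01221956]), 'finger_force': 0.0, 'gripper_width': 0.09392217218535537}
[[351.13285359   0.         258.02173956]
 [  0.         351.13285359 191.43219778]
 [  0.           0.           1.        ]] [[ 0.86855934 -0.21579321  0.44613671  0.04930809]
 [-0.49516682 -0.41486031  0.76334837 -0.84790321]
 [ 0.02035902 -0.88392546 -0.46718444  0.61429428]
 [ 0.          0.          0.          1.        ]]
[[493.19441496   0.         250.38552606]
 [  0.         493.19441496 191.76923093]
 [  0.           0.           1.        ]] [[ 0.98478712 -0.05455851  0.16497786  0.33578268]
 [-0.17354882 -0.35617706  0.9181605  -1.17973155]
 [ 0.00866786 -0.93282435 -0.36022715  0.54387843]
 [ 0.          0.          0.          1.        ]]
```

View pics/scene0.png

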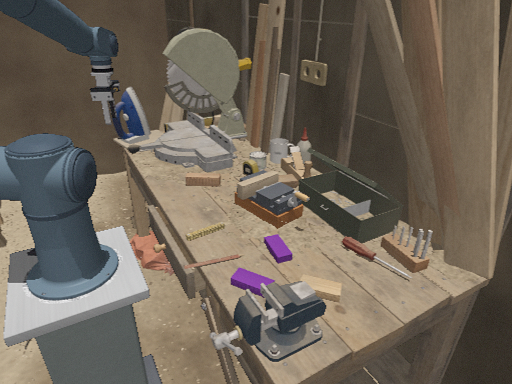

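View pics/side0.png

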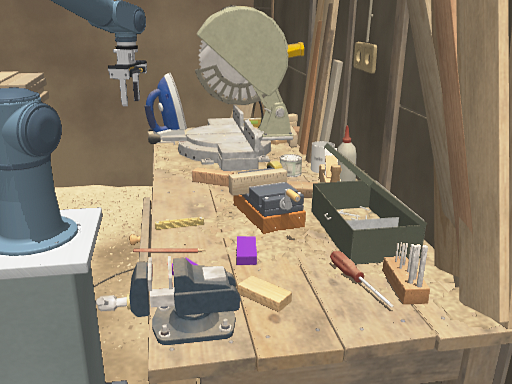

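The scene picture shows the riser vise at (268,203) with the rail at (258,184) and the knob at (303,197). Cleat candidates, in scene pixels:
- pale block at (321,288), side (265,292)
- purple blocks at (278,248) and (252,281), which are excluded
- reddish block at (203,180), which is the thick block
- block near (290,165), behind the vise

I choose the pale block at (321,288). Next I'll measure it and check it in a close crop.

```bash
cat > h.py <<'E'
import numpy as np,cv2
def cloud(d,pose=None):
    K=d["camera_matrix"];z=d["depth"].astype(float);v,u=np.mgrid[:z.shape[0],:z.shape[1]]
    P=np.stack([(u-K[0,2])/K[0,0]*z,(v-K[1,2])/K[1,1]*z,z],-1)
    T=d["pose"] if pose is None else pose
    W=P@T[:3,:3].T+T[:3,3]; W[z==0]=np.nan
    return W
def load(n): return dict(np.load(f"pics/{n}.npz"))
E
python3 - <<'E'
from h import *
a=load("scene0");b=load("side0");A=cloud(a);B=cloud(b)
for n,C,px in(("scene",A,[(321,288),(258,184),(303,197),(203,180),(290,165),(278,248),(285,195),(250,205)]),("side",B,[(265,292),(292,192),(258,178),(210,176),(275,190)])):
    for u,v in px: print(n,u,v,C[v,u].round(3))
for n,C,d in(("A",A,a),("B",B,b)):
    # cleat : pixels near by height
    c=C[288,321] if n=="A" else C[292,265]
    m=(np.abs(C[...,2]-.022)<.005)&(np.hypot(C[...,0]-c[0],C[...,1]-c[1])<.09)
    P=C[m][:,:2].astype(np.float32); print(n,len(P),cv2.minAreaRect(P),np.median(C[m][:,2]))
ca=cv2.resize(a["image"][140:310,190:360],(600,600),interpolation=cv2.INTER_CUBIC)
cb=cv2.resize(b["image"][150:320,170:340],(600,600),interpolation=cv2.INTER_CUBIC)
im=np.hstack([ca,cb]);im=cv2.resize(im,(800,400));cv2.imwrite("pics/crop0.png",im[...,::-1])
E
```

```text
scene 321 288 [ 0.505 -0.377  0.021]
scene 258 184 [0.566 0.037 0.1  ]
scene 303 197 [ 0.626 -0.127  0.116]
scene 203 180 [0.473 0.295 0.024]
scene 290 165 [0.813 0.209 0.052]
scene 278 248 [ 0.498 -0.197  0.022]
scene 285 195 [ 0.622 -0.039  0.082]
scene 250 205 [0.537 0.037 0.029]
side 265 292 [ 0.509 -0.383  0.023]
side 292 192 [ 0.627 -0.118  0.121]
side 258 178 [0.575 0.04  0.104]
side 210 176 [0.47  0.296 0.026]
side 275 190 [ 0.609 -0.02   0.09 ]
A 498 ((0.5117587447166443, -0.36687567830085754), (0.04798007011413574, 0.1002526730298996), 40.15340042114258) 0.021127288102195607
B 741 ((0.5112513303756714, -0.3664020597934723), (0.04929037764668465, 0.10234065353870392), 42.218021392822266) 0.02169805143850434
```

View pics/crop0.png

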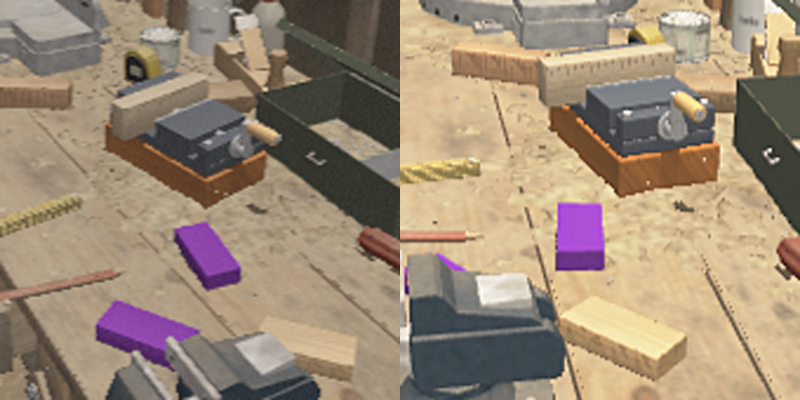

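The crop confirms the choice. The pale block at crop (310,345)/(625,335) measures 48 x 101 mm with its top at 21 mm, so it is the cleat. The purple blocks sit beside it. Next is the vise pose.

Run:
```python
from h import *
a=load("scene0");b=load("side0")
P=np.vstack([cloud(a).reshape(-1,3),cloud(b).reshape(-1,3)]);P=P[~np.isnan(P[:,0])]
R=P[(np.abs(P[:,0]-.58)<.15)&(P[:,1]>-.2)&(P[:,1]<.15)&(P[:,2]>.008)&(P[:,2]<.16)]
def rect(m,n):
    Q=R[m]; 
    r=cv2.minAreaRect(Q[:,:2].astype(np.float32)); print(n,len(Q),np.round(r[0],4),np.round(r[1],4),round(r[2],2),Q[:,2].mean().round(4))
z=R[:,2]
print(np.histogram(z,bins=np.arange(.01,.16,.004)))
rect((abs(z-.114)<.003)&(R[:,1]>0),"rail top")
rect((abs(z-.09)<.003)&(R[:,1]>-.06)&(R[:,1]<.025),"jaw top")
rect((z<.05)&(R[:,1]<.12),"riser")
# fit vise yaw & position: optimise on planes. riser side faces: use normals
from scipy.optimize import least_squares
# jaw top pixel extents along candidate axes
for yaw in np.radians(np.arange(-30,31,2.5)):
    pass
```

```text
(array([274, 267, 556, 450, 264, 274, 263, 241, 364, 264, 247, 252, 234,
       242, 254, 276, 274, 318, 399, 837, 479, 140, 140, 235, 204, 404,
       217,  62,   3,   0,   0,   0,   0,   0,   0,   0,   0]), array([0.01 , 0.014, 0.018, 0.022, 0.026, 0.03 , 0.034, 0.038, 0.042,
       0.046, 0.05 , 0.054, 0.058, 0.062, 0.066, 0.07 , 0.074, 0.078,
       0.082, 0.086, 0.09 , 0.094, 0.098, 0.102, 0.106, 0.11 , 0.114,
       0.118, 0.122, 0.126, 0.13 , 0.134, 0.138, 0.142, 0.146, 0.15 ,
       0.154, 0.158]))
rail top 476 [0.5779 0.0553] [0.1642 0.038 ] 10.55 0.1135
jaw top 762 [ 0.6137 -0.0173] [0.0844 0.222 ] 89.87 0.0896
riser 3287 [ 0.6209 -0.0542] [0.318 0.244] 83.44 0.0282
```

```bash
python3 -m crank '[{"tz":0.04},{"ty":-0.03,"tz":0.08},{"tx":0.02,"ty":-0.07,"tz":0.11},{"tx":0.33,"ty":-0.63,"tz":0.17,"az":-59},{"tx":0.33,"ty":-0.63,"tz":0.17,"az":-59},{"tx":0.33,"ty":-0.63,"tz":0.17,"az":-59},{"tx":0.33,"ty":-0.63,"tz":0.17,"az":-59},{"tx":0.33,"ty":-0.63,"tz":0.17,"az":-59},{"tx":0.33,"ty":-0.63,"tz":0.17,"az":-59},{"tx":0.33,"ty":-0.63,"tz":0.17,"az":-59},{"tx":0.33,"ty":-0.63,"tz":0.17,"az":-59},{"tx":0.33,"ty":-0.63,"tz":0.17,"az":-59}]'
```

```text
invalid input at $[0]: expected keys tx, ty, tz, ax, ay, az, fingers
```

```bash
python3 -m crank '[{"tx":0,"ty":0,"tz":0.04,"ax":0,"ay":0,"az":0,"fingers":-1},{"tx":0,"ty":-0.03,"tz":0.08,"ax":0,"ay":0,"az":0,"fingers":-1},{"tx":0.02,"ty":-0.07,"tz":0.11,"ax":0,"ay":0,"az":0,"fingers":-1},{"tx":0.33,"ty":-0.63,"tz":0.17,"ax":0,"ay":0,"az":-59,"fingers":-1},{"tx":0.33,"ty":-0.63,"tz":0.17,"ax":0,"ay":0,"az":-59,"fingers":-1},{"tx":0.33,"ty":-0.63,"tz":0.17,"ax":0,"ay":0,"az":-59,"fingers":-1},{"tx":0.33,"ty":-0.63,"tz":0.17,"ax":0,"ay":0,"az":-59,"fingers":-1},{"tx":0.33,"ty":-0.63,"tz":0.17,"ax":0,"ay":0,"az":-59,"fingers":-1},{"tx":0.33,"ty":-0.63,"tz":0.17,"ax":0,"ay":0,"az":-59,"fingers":-1},{"tx":0.33,"ty":-0.63,"tz":0.17,"ax":0,"ay":0,"az":-59,"fingers":-1},{"tx":0.33,"ty":-0.63,"tz":0.17,"ax":0,"ay":0,"az":-59,"fingers":-1},{"tx":0.33,"ty":-0.63,"tz":0.17,"ax":0,"ay":0,"az":-59,"fingers":-1}]'
```

```text
time_s: 1.1
tcp_pos: [0.4195, 0.2256, 0.3444]
tool_rot: [0.64, 0.768, -0.0, -0.0]
contact_force: [0.6, 0.6, -0.4]
gripper_width: 0.0937
finger_force: 0.0
```

```bash
python3 -m crank '[{"tx":0.15,"ty":-0.26,"tz":0.03,"ax":0,"ay":0,"az":0,"fingers":-1},{"tx":0.15,"ty":-0.26,"tz":0.03,"ax":0,"ay":0,"az":0,"fingers":-1},{"tx":0.15,"ty":-0.26,"tz":0.03,"ax":0,"ay":0,"az":0,"fingers":-1},{"tx":0.15,"ty":-0.26,"tz":0.03,"ax":0,"ay":0,"az":0,"fingers":-1},{"tx":0.15,"ty":-0.26,"tz":0.03,"ax":0,"ay":0,"az":0,"fingers":-1},{"tx":0.15,"ty":-0.26,"tz":0.03,"ax":0,"ay":0,"az":0,"fingers":-1},{"tx":0.15,"ty":-0.26,"tz":0.03,"ax":0,"ay":0,"az":0,"fingers":-1},{"tx":0.15,"ty":-0.26,"tz":0.03,"ax":0,"ay":0,"az":0,"fingers":-1},{"tx":0.15,"ty":-0.26,"tz":0.03,"ax":0,"ay":0,"az":0,"fingers":-1},{"tx":0.15,"ty":-0.26,"tz":0.03,"ax":0,"ay":0,"az":0,"fingers":-1}]'
cat >> h.py <<'E'
def wrist(name):
    from rig import readout, viewer
    from scipy.spatial.transform import Rotation as Ro
    s=readout.read_state();d=viewer.get_image("wrist")
    T=np.eye(4);T[:3,:3]=Ro.from_quat(s["tool_rot"]).as_matrix();T[:3,3]=s["tcp_pos"]
    d["pose"]=T@d["T_tool_cam"]
    np.savez(f"pics/{name}.npz",**d);cv2.imwrite(f"pics/{name}.png",d["image"][...,::-1]);return s,d
E
python3 - <<'E'
from h import *
s,d=wrist("w1");print(s["tcp_pos"],s["tool_rot"]);print(d["T_tool_cam"].round(3),d["camera_matrix"][0])
E
```

```text
time_s: 1.93
tcp_pos: [0.5689, -0.0322, 0.3738]
tool_rot: [0.638, 0.77, -0.0, -0.001]
contact_force: [0.2, 0.3, -0.8]
gripper_width: 0.094
finger_force: 0.0
[ 0.5688751  -0.03220899  0.37381775] [ 6.38482753e-01  7.69635692e-01 -1.03691626e-04 -8.15412755e-04]
[[ 0.001 -0.963 -0.27   0.078]
 [ 1.     0.001  0.     0.001]
 [-0.    -0.27   0.963 -0.181]
 [ 0.     0.     0.     1.   ]] [281.82636961   0.         253.16157124]
```

View pics/w1.png

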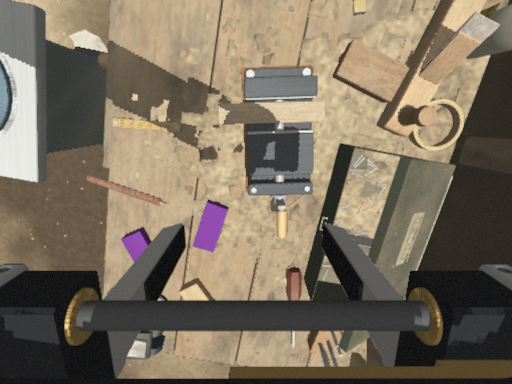

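The wrist view from above shows the vise at (280,130), the rail at (270,112), and the knob at (282,218). The toolbox edge is at about (335,180) and the cleat's corner at (195,292). Next I'll fit the vise pose from the jaw tops and the knob.

Run:
```python
from h import *
d=load("w1");W=cloud(d)
P=W[~np.isnan(W[...,0])].reshape(-1,3)
th=np.radians(10.0);ex=np.array([np.cos(th),np.sin(th)]);ey=np.array([-ex[1],ex[0]])
def reg(u0,u1,v0,v1,z0,z1):
    Q=W[v0:v1,u0:u1].reshape(-1,3);Q=Q[(Q[:,2]>z0)&(Q[:,2]<z1)];return Q
def rect(n,*a):
    Q=reg(*a);r=cv2.minAreaRect(Q[:,:2].astype(np.float32));
    print(n,len(Q),np.round(r[0],4),np.round(r[1],4),round(r[2],2),np.median(Q[:,2]).round(4))
rect("fixed",235,325,60,102,.1,.112)
rect("rail",205,335,95,130,.109,.12)
rect("jaw",235,325,120,178,.086,.094)
rect("bearing",235,325,178,200,.083,.094)
rect("knob",272,292,200,242,.1,.135)
rect("riserfixed+",235,330,55,200,.03,.12)
Q=reg(272,292,200,242,.1,.135);print(Q[:,2].max(),np.percentile(Q[:,2],95))
rect("cleat(part)",175,215,275,300,.017,.027)
rect("box",310,345,140,260,.04,.2);print(reg(310,345,140,260,.04,.2)[:,2].max())
```

```text
fixed 1678 [0.5875 0.0945] [0.1096 0.0322] 12.55 0.1074
rail 2236 [0.58   0.0622] [0.1601 0.0413] 12.0 0.1157
jaw 2925 [0.6078 0.0008] [0.1098 0.0887] 13.44 0.0917
bearing 888 [ 0.6221 -0.0622] [0.1096 0.0377] 9.32 0.0915
knob 338 [ 0.6321 -0.1094] [0.0151 0.0579] 12.16 0.1207
riserfixed+ 9435 [0.6163 0.0182] [0.1569 0.2475] 17.05 0.0922
0.12521923009183106 0.1231530222528193
cleat(part) 333 [ 0.4983 -0.3464] [0.0458 0.051 ] 41.79 0.0239
box 924 [ 0.7149 -0.0807] [0.0714 0.2396] 13.65 0.0669
0.09362119626568804
```

Run:
```python
from h import *
th=np.radians(12.4);R=np.array([[np.cos(th),np.sin(th)],[-np.sin(th),np.cos(th)]]);o=np.array([.5996,.0398])
for n in("w1","scene0","side0"):
    W=cloud(load(n)).reshape(-1,3);W=W[~np.isnan(W[:,0])]
    V=(W[:,:2]-o)@R.T
    for y0,y1 in((-.24,-.22),(-.21,-.18),(-.18,-.15),(-.15,-.12),(-.1,-.07)):
        m=(V[:,1]>y0)&(V[:,1]<y1)&(V[:,0]>.025)&(V[:,0]<.25)
        out=[]
        for z0,z1 in((.008,.03),(.03,.05),(.05,.07),(.07,.09),(.09,.12),(.12,.2)):
            k=m&(W[:,2]>z0)&(W[:,2]<z1);out.append((int(k.sum()),round(float(V[k,0].min()),3)) if k.any() else None)
        print(n,y0,out)
```

```text
w1 -0.24 [(132, 0.078), (91, 0.078), (43, 0.078), (26, 0.078), (77, 0.22), (199, 0.149)]
w1 -0.21 [(106, 0.085), (30, 0.085), (15, 0.078), None, (95, 0.225), (590, 0.117)]
w1 -0.18 [(213, 0.092), (45, 0.091), (74, 0.082), (54, 0.092), (71, 0.233), (849, 0.117)]
w1 -0.15 [(122, 0.098), (54, 0.098), (64, 0.098), (75, 0.098), (52, 0.1), (904, 0.124)]
w1 -0.1 [(286, 0.068), (62, 0.059), (154, 0.025), (133, 0.026), (166, 0.025), (981, 0.134)]
scene0 -0.24 [(75, 0.076), (101, 0.075), (49, 0.074), (29, 0.074), (8, 0.214), (28, 0.103)]
scene0 -0.21 [(55, 0.081), (33, 0.082), (45, 0.076), (34, 0.08), (9, 0.223), (39, 0.108)]
scene0 -0.18 [(54, 0.089), (28, 0.087), (39, 0.08), (29, 0.087), (7, 0.23), (38, 0.117)]
scene0 -0.15 [(61, 0.027), (44, 0.033), (33, 0.094), (29, 0.094), (3, 0.235), (37, 0.12)]
scene0 -0.1 [(24, 0.106), (5, 0.107), (31, 0.104), (54, 0.026), (7, 0.026), (31, 0.131)]
side0 -0.24 [(46, 0.074), (261, 0.074), (91, 0.074), (26, 0.074), (1, 0.217), (30, 0.102)]
side0 -0.21 [(31, 0.081), (33, 0.08), (40, 0.075), (32, 0.081), (2, 0.235), (49, 0.107)]
side0 -0.18 [(35, 0.087), (19, 0.088), (36, 0.079), (29, 0.087), None, (43, 0.115)]
side0 -0.15 [(91, 0.026), (43, 0.025), (28, 0.094), (27, 0.029), None, (41, 0.122)]
side0 -0.1 [(41, 0.079), (25, 0.105), (27, 0.105), (34, 0.04), (5, 0.04), (34, 0.132)]
```

Run:
```python
from h import *
th=np.radians(12.4);R=np.array([[np.cos(th),np.sin(th)],[-np.sin(th),np.cos(th)]]);o=np.array([.5996,.0398])
for n in("w1","side0","scene0"):
    W0=cloud(load(n));v,u=np.mgrid[:384,:512];k=~np.isnan(W0[...,0]);W=W0[k];uu=u[k];vv=v[k]
    V=(W[:,:2]-o)@R.T
    m=(V[:,1]>-.19)&(V[:,1]<-.14)&(V[:,0]>.06)&(V[:,0]<.26)&(W[:,2]>.1)
    for x0 in np.arange(.1,.26,.02):
        k=m&(abs(V[:,0]-x0-.01)<.01)
        if k.any(): print(n,round(x0,2),k.sum(),np.percentile(W[k,2],[0,50,100]).round(3),int(np.median(uu[k])),int(np.median(vv[k])))
```

```text
w1 0.1 29 [0.187 0.19  0.193] 370 254
w1 0.12 451 [0.187 0.195 0.202] 379 246
w1 0.14 233 [0.173 0.184 0.195] 391 243
w1 0.16 211 [0.158 0.169 0.179] 400 238
w1 0.18 207 [0.143 0.155 0.165] 408 234
w1 0.2 168 [0.128 0.14  0.151] 416 229
w1 0.22 149 [0.112 0.123 0.135] 423 226
w1 0.24 133 [0.1   0.108 0.118] 429 221
side0 0.1 17 [0.186 0.19  0.197] 343 161
side0 0.12 41 [0.186 0.194 0.199] 341 157
side0 0.14 2 [0.182 0.186 0.189] 346 158
side0 0.16 3 [0.156 0.164 0.171] 359 168
side0 0.18 4 [0.145 0.15  0.152] 363 170
side0 0.2 3 [0.128 0.132 0.137] 371 177
side0 0.22 2 [0.111 0.115 0.12 ] 380 185
side0 0.24 1 [0.1 0.1 0.1] 382 186
scene0 0.1 20 [0.185 0.189 0.197] 335 164
scene0 0.12 39 [0.186 0.193 0.197] 331 161
scene0 0.2 1 [0.122 0.122 0.122] 353 176
scene0 0.22 10 [0.108 0.116 0.123] 350 175
scene0 0.24 5 [0.1   0.104 0.11 ] 349 175
```

The toolbox lid overhangs to vise x ≈ 0.115 at z ≈ 0.19. With the tool straight down, the gripper body would reach x ≈ 0.125 at 3 o'clock. So I'll tilt the tool 20° about vise y while cranking.

```bash
cat >> h.py <<'E'
TH=np.radians(12.4);EX=np.array([np.cos(TH),np.sin(TH),0]);EY=np.array([-EX[1],EX[0],0]);O=np.array([.5996,.0398,0])
def delta(pos,Rt):
    from rig import readout
    from scipy.spatial.transform import Rotation as Ro
    s=readout.read_state();r=Ro.from_matrix(Rt)*Ro.from_quat(s["tool_rot"]).inv()
    print("t",(pos-s["tcp_pos"]).round(4),"rot",r.as_rotvec(degrees=True).round(2),"F",s["contact_force"].round(1),"w",round(s["gripper_width"],4),"t",s["time_s"])
def tool(tilt,yaw=TH): # tool y ~ vise x, tilted so fingers point +x
    ex=np.array([np.cos(yaw),np.sin(yaw),0]);z=np.array([0,0,1.]);t=np.radians(tilt)
    tz=np.sin(t)*ex-np.cos(t)*z;ty=np.cos(t)*ex+np.sin(t)*z;return np.stack([np.cross(ty,tz),ty,tz],1)
def knob(deg): return O-.162*EY+.036*np.sin(np.radians(deg))*EX+np.array([0,0,.076+.036*np.cos(np.radians(deg))])
E
python3 - <<'E'
from h import *
R=tool(20);p=knob(0)+.019*R[:,2];print(p);delta(p+[0,0,.09],R)
for a in range(0,541,15): print(a,(knob(a)-knob(0)).round(4).tolist())
E
```

```text
[ 0.64073391 -0.11702548  0.09414584]
t [ 0.0721 -0.0856 -0.1899] rot [  3.97 -19.65   1.65] F [-0.5 -0.4  0. ] w 0.0941 t 1.9833
0 [0.0, 0.0, 0.0]
15 [0.0091, 0.002, -0.0012]
30 [0.0176, 0.0039, -0.0048]
45 [0.0249, 0.0055, -0.0105]
60 [0.0304, 0.0067, -0.018]
75 [0.034, 0.0075, -0.0267]
90 [0.0352, 0.0077, -0.036]
105 [0.034, 0.0075, -0.0453]
120 [0.0304, 0.0067, -0.054]
135 [0.0249, 0.0055, -0.0615]
150 [0.0176, 0.0039, -0.0672]
165 [0.0091, 0.002, -0.0708]
180 [0.0, 0.0, -0.072]
195 [-0.0091, -0.002, -0.0708]
210 [-0.0176, -0.0039, -0.0672]
225 [-0.0249, -0.0055, -0.0615]
240 [-0.0304, -0.0067, -0.054]
255 [-0.034, -0.0075, -0.0453]
270 [-0.0352, -0.0077, -0.036]
285 [-0.034, -0.0075, -0.0267]
300 [-0.0304, -0.0067, -0.018]
315 [-0.0249, -0.0055, -0.0105]
330 [-0.0176, -0.0039, -0.0048]
345 [-0.0091, -0.002, -0.0012]
360 [0.0, 0.0, 0.0]
375 [0.0091, 0.002, -0.0012]
390 [0.0176, 0.0039, -0.0048]
405 [0.0249, 0.0055, -0.0105]
420 [0.0304, 0.0067, -0.018]
435 [0.034, 0.0075, -0.0267]
450 [0.0352, 0.0077, -0.036]
465 [0.034, 0.0075, -0.0453]
480 [0.0304, 0.0067, -0.054]
495 [0.0249, 0.0055, -0.0615]
510 [0.0176, 0.0039, -0.0672]
525 [0.0091, 0.002, -0.0708]
540 [0.0, 0.0, -0.072]
```

```bash
python3 -m crank '[{"tx":0.072,"ty":-0.086,"tz":-0.1,"ax":4,"ay":-19.6,"az":1.65,"fingers":-1},{"tx":0.072,"ty":-0.086,"tz":-0.1,"ax":4,"ay":-19.6,"az":1.65,"fingers":-1},{"tx":0.072,"ty":-0.086,"tz":-0.1,"ax":4,"ay":-19.6,"az":1.65,"fingers":-1},{"tx":0.072,"ty":-0.086,"tz":-0.19,"ax":4,"ay":-19.6,"az":1.65,"fingers":-1},{"tx":0.072,"ty":-0.086,"tz":-0.19,"ax":4,"ay":-19.6,"az":1.65,"fingers":-1},{"tx":0.072,"ty":-0.086,"tz":-0.19,"ax":4,"ay":-19.6,"az":1.65,"fingers":-1},{"tx":0.072,"ty":-0.086,"tz":-0.19,"ax":4,"ay":-19.6,"az":1.65,"fingers":-1},{"tx":0.072,"ty":-0.086,"tz":-0.19,"ax":4,"ay":-19.6,"az":1.65,"fingers":-1}]'
python3 - <<'E'
from h import *
R=tool(20);p=knob(0)+.019*R[:,2];delta(p,R)
wrist("w2")
d=load("w2");cv2.imwrite("pics/w2.png",d["image"][...,::-1]);W=cloud(d);V=W-O;x=V@EX;y=V@EY
m=(abs(x)<.02)&(y>-.19)&(y<-.14)&(W[...,2]>.113)&(W[...,2]<.13)
print(m.sum(),np.median(x[m]),np.percentile(y[m],[1,99]),W[...,2][m].max())
E
```

```text
time_s: 2.65
tcp_pos: [0.6404, -0.1164, 0.1837]
tool_rot: [0.617, 0.768, 0.135, 0.107]
contact_force: [0.0, 0.8, 0.9]
gripper_width: 0.094
finger_force: 0.0
t [ 0.0003 -0.0006 -0.0896] rot [-0.1  -0.12 -0.05] F [0.  0.8 0.9] w 0.094 t 2.65
817 -0.0020881984407646343 [-0.18063533 -0.14055831] 0.12419390189750071
```

View pics/w2.png

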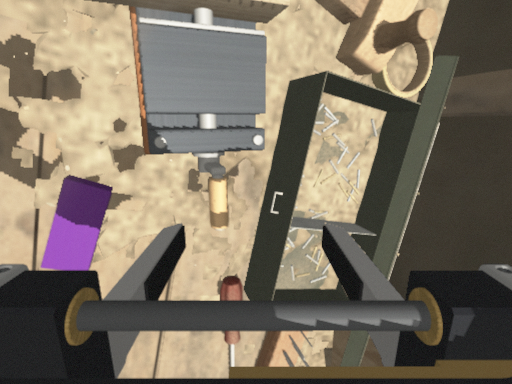

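The close view shows the knob at (218,200) between the open fingers. Its measured end is at vise y = -180.6 mm (expected -180) and it is within 2 mm sideways. I'll descend and grip.

```bash
python3 -m crank '[{"tx":0,"ty":0,"tz":-0.04,"ax":0,"ay":0,"az":0,"fingers":-1},{"tx":-0.001,"ty":0,"tz":-0.08,"ax":0,"ay":0,"az":0,"fingers":-1},{"tx":-0.001,"ty":0,"tz":-0.09,"ax":0,"ay":0,"az":0,"fingers":-1},{"tx":-0.001,"ty":0,"tz":-0.09,"ax":0,"ay":0,"az":0,"fingers":1},{"tx":-0.001,"ty":0,"tz":-0.09,"ax":0,"ay":0,"az":0,"fingers":1},{"tx":-0.001,"ty":0,"tz":-0.09,"ax":0,"ay":0,"az":0,"fingers":1},{"tx":-0.001,"ty":0,"tz":-0.09,"ax":0,"ay":0,"az":0,"fingers":1},{"tx":-0.001,"ty":0,"tz":-0.09,"ax":0,"ay":0,"az":0,"fingers":1},{"tx":-0.001,"ty":0,"tz":-0.09,"ax":0,"ay":0,"az":0,"fingers":1},{"tx":-0.001,"ty":0,"tz":-0.09,"ax":0,"ay":0,"az":0,"fingers":1}]'
```

```text
time_s: 3.53
tcp_pos: [0.6407, -0.1187, 0.0954]
tool_rot: [0.617, 0.767, 0.135, 0.109]
contact_force: [-0.5, -0.0, -0.4]
gripper_width: 0.0509
finger_force: 0.0
```

Fingers are still closing (51 mm), so I'll give them more time.

```bash
python3 -m crank '[{"tx":0,"ty":0,"tz":0,"ax":0,"ay":0,"az":0,"fingers":1},{"tx":0,"ty":0,"tz":0,"ax":0,"ay":0,"az":0,"fingers":1},{"tx":0,"ty":0,"tz":0,"ax":0,"ay":0,"az":0,"fingers":1},{"tx":0,"ty":0,"tz":0,"ax":0,"ay":0,"az":0,"fingers":1},{"tx":0,"ty":0,"tz":0,"ax":0,"ay":0,"az":0,"fingers":1},{"tx":0,"ty":0,"tz":0,"ax":0,"ay":0,"az":0,"fingers":1},{"tx":0,"ty":0,"tz":0,"ax":0,"ay":0,"az":0,"fingers":1}]'
```

```text
time_s: 4.12
tcp_pos: [0.6399, -0.1186, 0.0941]
tool_rot: [0.617, 0.767, 0.135, 0.108]
contact_force: [-1.8, -1.2, 0.8]
gripper_width: 0.0168
finger_force: 30.0
```

```bash
python3 -m crank '[{"tx":0.009,"ty":0.002,"tz":-0.001,"ax":0,"ay":0,"az":0,"fingers":1},{"tx":0.0176,"ty":0.0039,"tz":-0.0048,"ax":0,"ay":0,"az":0,"fingers":1},{"tx":0.0249,"ty":0.0055,"tz":-0.0105,"ax":0,"ay":0,"az":0,"fingers":1},{"tx":0.0304,"ty":0.0067,"tz":-0.018,"ax":0,"ay":0,"az":0,"fingers":1},{"tx":0.034,"ty":0.0075,"tz":-0.0267,"ax":0,"ay":0,"az":0,"fingers":1},{"tx":0.0352,"ty":0.0077,"tz":-0.036,"ax":0,"ay":0,"az":0,"fingers":1}]'
```

```text
time_s: 4.62
tcp_pos: [0.675, -0.1107, 0.0573]
tool_rot: [0.617, 0.768, 0.135, 0.108]
contact_force: [-9.1, -3.7, 5.0]
gripper_width: 0.0173
finger_force: 30.0
```

```bash
python3 -m crank '[{"tx":-0.0022,"ty":-0.0002,"tz":-0.0093,"ax":0,"ay":0,"az":0,"fingers":1},{"tx":-0.0058,"ty":-0.001,"tz":-0.018,"ax":0,"ay":0,"az":0,"fingers":1},{"tx":-0.0113,"ty":-0.0022,"tz":-0.0255,"ax":0,"ay":0,"az":0,"fingers":1},{"tx":-0.0186,"ty":-0.0038,"tz":-0.0312,"ax":0,"ay":0,"az":0,"fingers":1},{"tx":-0.0271,"ty":-0.0057,"tz":-0.0348,"ax":0,"ay":0,"az":0,"fingers":1},{"tx":-0.0362,"ty":-0.0077,"tz":-0.036,"ax":0,"ay":0,"az":0,"fingers":1}]'
```

```text
time_s: 5.12
tcp_pos: [0.6399, -0.1186, 0.0222]
tool_rot: [0.618, 0.767, 0.136, 0.11]
contact_force: [4.3, 0.1, -0.5]
gripper_width: 0.0172
finger_force: 30.0
```

```bash
python3 -m crank '[{"tx":-0.0091,"ty":-0.002,"tz":0.0012,"ax":0,"ay":0,"az":0,"fingers":1},{"tx":-0.0176,"ty":-0.0039,"tz":0.0048,"ax":0,"ay":0,"az":0,"fingers":1},{"tx":-0.0249,"ty":-0.0055,"tz":0.0105,"ax":0,"ay":0,"az":0,"fingers":1},{"tx":-0.0304,"ty":-0.0067,"tz":0.018,"ax":0,"ay":0,"az":0,"fingers":1},{"tx":-0.034,"ty":-0.0075,"tz":0.0267,"ax":0,"ay":0,"az":0,"fingers":1},{"tx":-0.0352,"ty":-0.0077,"tz":0.036,"ax":0,"ay":0,"az":0,"fingers":1},{"tx":-0.034,"ty":-0.0075,"tz":0.0453,"ax":0,"ay":0,"az":0,"fingers":1},{"tx":-0.0304,"ty":-0.0067,"tz":0.054,"ax":0,"ay":0,"az":0,"fingers":1},{"tx":-0.0249,"ty":-0.0055,"tz":0.0615,"ax":0,"ay":0,"az":0,"fingers":1},{"tx":-0.0176,"ty":-0.0039,"tz":0.0672,"ax":0,"ay":0,"az":0,"fingers":1},{"tx":-0.0091,"ty":-0.002,"tz":0.0708,"ax":0,"ay":0,"az":0,"fingers":1},{"tx":0,"ty":0,"tz":0.072,"ax":0,"ay":0,"az":0,"fingers":1}]'
```

```text
time_s: 6.12
tcp_pos: [0.6378, -0.1189, 0.0943]
tool_rot: [0.617, 0.768, 0.134, 0.108]
contact_force: [-4.0, -3.8, -2.6]
gripper_width: 0.017
finger_force: 30.0
```

```bash
python3 -m crank '[{"tx":0.0091,"ty":0.002,"tz":-0.0012,"ax":0,"ay":0,"az":0,"fingers":1},{"tx":0.0176,"ty":0.0039,"tz":-0.0048,"ax":0,"ay":0,"az":0,"fingers":1},{"tx":0.0249,"ty":0.0055,"tz":-0.0105,"ax":0,"ay":0,"az":0,"fingers":1},{"tx":0.0304,"ty":0.0067,"tz":-0.018,"ax":0,"ay":0,"az":0,"fingers":1},{"tx":0.034,"ty":0.0075,"tz":-0.0267,"ax":0,"ay":0,"az":0,"fingers":1},{"tx":0.0352,"ty":0.0077,"tz":-0.036,"ax":0,"ay":0,"az":0,"fingers":1},{"tx":0.0352,"ty":0.0077,"tz":-0.036,"ax":0,"ay":0,"az":0,"fingers":1}]'
```

```text
time_s: 6.7
tcp_pos: [0.6745, -0.1109, 0.0569]
tool_rot: [0.618, 0.767, 0.135, 0.109]
contact_force: [2.7, -2.8, -4.6]
gripper_width: 0.0173
finger_force: 30.0
```

```bash
python3 -m crank '[{"tx":-0.0003,"ty":-0.0001,"tz":-0.0047,"ax":0,"ay":0,"az":0,"fingers":1},{"tx":-0.0012,"ty":-0.0003,"tz":-0.0093,"ax":0,"ay":0,"az":0,"fingers":1},{"tx":-0.0012,"ty":-0.0003,"tz":-0.0093,"ax":0,"ay":0,"az":0,"fingers":1}]'; python3 -c "
from rig import readout;print(readout.read_state()['contact_force'])"
```

```text
time_s: 6.95
tcp_pos: [0.6735, -0.1112, 0.0492]
tool_rot: [0.618, 0.767, 0.136, 0.109]
contact_force: [0.6, -0.5, -0.6]
gripper_width: 0.0173
finger_force: 30.0
[ 0.62469254 -0.53200311 -0.64161073]
```

```bash
python3 -m crank '[{"tx":-0.0015,"ty":-0.0003,"tz":-0.0045,"ax":0,"ay":0,"az":0,"fingers":1},{"tx":-0.0035,"ty":-0.0008,"tz":-0.0087,"ax":0,"ay":0,"az":0,"fingers":1},{"tx":-0.0035,"ty":-0.0008,"tz":-0.0087,"ax":0,"ay":0,"az":0,"fingers":1},{"tx":-0.0035,"ty":-0.0008,"tz":-0.0087,"ax":0,"ay":0,"az":0,"fingers":1}]'
```

```text
time_s: 7.28
tcp_pos: [0.6719, -0.1117, 0.0435]
tool_rot: [0.617, 0.767, 0.137, 0.111]
contact_force: [-2.4, 4.1, 10.7]
gripper_width: 0.0171
finger_force: 30.0
```

```bash
python3 -m crank '[{"tx":-0.0005,"ty":0,"tz":-0.0008,"ax":0,"ay":0,"az":0,"fingers":1},{"tx":-0.0005,"ty":0,"tz":-0.0008,"ax":0,"ay":0,"az":0,"fingers":1},{"tx":-0.0005,"ty":0,"tz":-0.0008,"ax":0,"ay":0,"az":0,"fingers":1},{"tx":-0.0005,"ty":0,"tz":-0.0008,"ax":0,"ay":0,"az":0,"fingers":1}]'
```

```text
time_s: 7.62
tcp_pos: [0.6719, -0.1116, 0.0434]
tool_rot: [0.617, 0.767, 0.137, 0.111]
contact_force: [-2.1, 3.4, 13.0]
gripper_width: 0.0168
finger_force: 30.0
```

The crank has stalled at about 474° with roughly 10 N tangential, so the rail is well clamped. I'll open partly, because the toolbox latch is close, and back out along the tool axis.

```bash
python3 -m crank '[{"tx":0,"ty":0,"tz":0,"ax":0,"ay":0,"az":0,"fingers":0.3},{"tx":0,"ty":0,"tz":0.003,"ax":0,"ay":0,"az":0,"fingers":0.3},{"tx":0,"ty":0,"tz":0.003,"ax":0,"ay":0,"az":0,"fingers":0.3},{"tx":0,"ty":0,"tz":0.003,"ax":0,"ay":0,"az":0,"fingers":0.3},{"tx":-0.0084,"ty":-0.0018,"tz":0.0265,"ax":0,"ay":0,"az":0,"fingers":0.3},{"tx":-0.0167,"ty":-0.0037,"tz":0.05,"ax":0,"ay":0,"az":0,"fingers":0.3},{"tx":-0.025,"ty":-0.0055,"tz":0.075,"ax":0,"ay":0,"az":0,"fingers":0.3},{"tx":-0.045,"ty":-0.03,"tz":0.11,"ax":0,"ay":0,"az":0,"fingers":-1},{"tx":-0.07,"ty":-0.05,"tz":0.145,"ax":0,"ay":0,"az":0,"fingers":-1},{"tx":-0.095,"ty":-0.07,"tz":0.17,"ax":0,"ay":0,"az":0,"fingers":-1},{"tx":-0.12,"ty":-0.09,"tz":0.19,"ax":0,"ay":0,"az":0,"fingers":-1}]'
python3 - <<'E'
from h import *
from rig import viewer
d=viewer.get_image("side");np.savez("pics/side1.npz",**d);a=viewer.get_image("scene");np.savez("pics/scene1.npz",**a)
w=wrist("w3")[0];print(w["tcp_pos"])
ca=cv2.resize(a["image"][140:310,190:360],(400,400),interpolation=cv2.INTER_CUBIC)
cb=cv2.resize(d["image"][150:320,170:340],(400,400),interpolation=cv2.INTER_CUBIC)
cv2.imwrite("pics/crop1.png",np.hstack([ca,cb])[...,::-1])
E
```

```text
time_s: 8.53
tcp_pos: [0.5521, -0.199, 0.2277]
tool_rot: [0.617, 0.768, 0.135, 0.109]
contact_force: [-0.2, 0.1, 0.1]
gripper_width: 0.0564
finger_force: 0.0
[ 0.55254643 -0.20255121  0.23078465]
```

View pics/crop1.png

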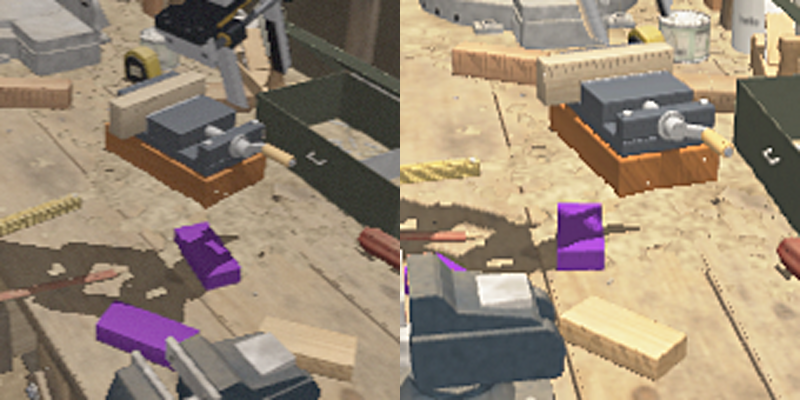

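The crop shows the jaw closed on the rail and the crank parked low on the +x side. The cleat is at crop (630,335) in the side half, undisturbed. Now I'll check the clearances for grasping the cleat.

Run:
```python
from h import *
R=[]
for n in("scene1","side1","w3","scene0","side0","w1"):
    W=cloud(load(n));W=W[~np.isnan(W[...,0])]
    c=np.array([.5115,-.3666]);D=W[:,:2]-c
    m=(abs(W[:,2]-.0225)<.0035)&(np.hypot(*D.T)<.075)
    if m.sum()>100:
        r=cv2.minAreaRect(W[m,:2].astype(np.float32));print(n,m.sum(),np.round(r[0],4),np.round(r[1],4),round(r[2],1))
    if n in("w1","scene0","side0"): R.append(W)
    # rail faces & jaw
    V=W-O;x=V@EX;y=V@EY
    m=(abs(x)<.05)&(y>-.09)&(y<.03)&(abs(W[:,2]-.09)<.004)
    k=(abs(x)<.06)&(y>-.02)&(y<.06)&(abs(W[:,2]-.107)<.004)
    if n[-1] in"13":print(n,"jaw top y",m.sum(),np.percentile(y[m],[1,99]).round(4) if m.any() else 0,"rail face",k.sum(),np.percentile(y[k],[1,10,50]).round(4) if k.any() else 0)
P=np.vstack(R);t=np.radians(41);u=np.array([np.cos(t),np.sin(t)]);v=np.array([-u[1],u[0]])
a=(P[:,:2]-c)@u;b=(P[:,:2]-c)@v
for z0,z1,B in((.008,.05,.015),(.05,.1,.02),(.1,.16,.045),(.16,.3,.08)):
    for lo in np.arange(-.14,.14,.02):
        k=(a>lo)&(a<lo+.02)&(abs(b)<B)&(P[:,2]>z0)&(P[:,2]<z1)
        if k.sum()>2: print((z0,z1),round(lo,2),k.sum(),P[k,2].max().round(3))
```

```text
scene1 476 [ 0.5123 -0.3664] [0.0465 0.1004] 39.8
scene1 jaw top y 347 [-0.0638  0.0117] rail face 85 [0.0069 0.009  0.0117]
side1 692 [ 0.5113 -0.367 ] [0.0476 0.1025] 41.3
side1 jaw top y 454 [-0.064   0.0154] rail face 114 [0.0063 0.008  0.0109]
w3 668 [ 0.4963 -0.3376] [0.0417 0.05  ] 59.4
w3 jaw top y 2967 [-0.062  -0.0269] rail face 0 0
scene0 477 [ 0.5118 -0.3669] [0.048  0.1003] 40.2
side0 686 [ 0.5117 -0.3667] [0.0482 0.1025] 40.6
w1 337 [ 0.4984 -0.3466] [0.0458 0.0515] 41.8
w1 jaw top y 2687 [-0.079  -0.0083] rail face 1052 [0.0401 0.042  0.05  ]
(0.008, 0.05) -0.14 301 0.05
(0.008, 0.05) -0.12 133 0.049
(0.008, 0.05) -0.1 51 0.049
(0.008, 0.05) -0.04 121 0.024
(0.008, 0.05) -0.02 173 0.024
(0.008, 0.05) 0.0 174 0.026
(0.008, 0.05) 0.02 69 0.026
(0.05, 0.1) -0.14 669 0.1
(0.05, 0.1) -0.12 355 0.1
(0.05, 0.1) -0.1 143 0.098
(0.05, 0.1) -0.08 60 0.086
(0.1, 0.16) -0.14 316 0.106
(0.1, 0.16) -0.12 400 0.107
(0.1, 0.16) -0.1 81 0.106
```

Run:
```python
from h import *
P=[]
for n in("scene1","side1","scene0","side0","w1"):
    W=cloud(load(n));P.append(W[~np.isnan(W[...,0])])
P=np.vstack(P);c=np.array([.5118,-.3667]);t=np.radians(40.6);u=np.array([np.cos(t),np.sin(t)]);v=np.array([-u[1],u[0]])
a=(P[:,:2]-c)@u;b=(P[:,:2]-c)@v
for b0 in np.arange(-.1,.1,.02):
    o=[]
    for z0,z1 in((.008,.05),(.05,.085),(.085,.1),(.1,.2)):
        k=(b>b0)&(b<b0+.02)&(a<-.05)&(a>-.2)&(P[:,2]>z0)&(P[:,2]<z1)
        o.append((int(k.sum()),round(float(np.sort(a[k])[-2:][0]),3)) if k.sum()>2 else None)
    print(round(b0,2),o)
```

```text
-0.1 [None, None, None, None]
-0.08 [None, None, None, None]
-0.06 [None, None, None, None]
-0.04 [(425, -0.107), (304, -0.097), None, None]
-0.02 [(1218, -0.094), (1134, -0.093), (424, -0.103), (23, -0.111)]
0.0 [(2067, -0.087), (1122, -0.068), (742, -0.08), (665, -0.094)]
0.02 [(1299, -0.103), (1027, -0.071), (621, -0.075), (1406, -0.089)]
0.04 [(734, -0.064), (403, -0.174), (251, -0.089), (1189, -0.107)]
0.06 [(592, -0.167), (788, -0.157), (18, -0.114), (798, -0.116)]
0.08 [(384, -0.149), (242, -0.15), (8, -0.161), (368, -0.137)]
```

```bash
cat >> h.py <<'E'
C=np.array([.5118,-.3667,0]);TC=np.radians(40.6);U=np.array([np.cos(TC),np.sin(TC),0]);VV=np.array([-U[1],U[0],0])
GR=C+.006*U-.022*VV
E
python3 - <<'E'
from h import *
print(GR);delta(GR+[0,0,.13],tool(0,TC))
E
```

```text
[ 0.53067266 -0.37949932  0.        ]
t [-0.022  -0.1788 -0.0982] rot [-8.91 18.28 28.14] F [ 0.1  0.3 -0.2] w 0.0683 t 8.6833
```

```bash
python3 -m crank '[{"tx":-0.022,"ty":-0.179,"tz":0,"ax":-8.9,"ay":18.3,"az":28.1,"fingers":-1},{"tx":-0.022,"ty":-0.179,"tz":0,"ax":-8.9,"ay":18.3,"az":28.1,"fingers":-1},{"tx":-0.022,"ty":-0.179,"tz":0,"ax":-8.9,"ay":18.3,"az":28.1,"fingers":-1},{"tx":-0.022,"ty":-0.179,"tz":-0.05,"ax":-8.9,"ay":18.3,"az":28.1,"fingers":-1},{"tx":-0.022,"ty":-0.179,"tz":-0.098,"ax":-8.9,"ay":18.3,"az":28.1,"fingers":-1},{"tx":-0.022,"ty":-0.179,"tz":-0.098,"ax":-8.9,"ay":18.3,"az":28.1,"fingers":-1},{"tx":-0.022,"ty":-0.179,"tz":-0.098,"ax":-8.9,"ay":18.3,"az":28.1,"fingers":-1},{"tx":-0.022,"ty":-0.179,"tz":-0.098,"ax":-8.9,"ay":18.3,"az":28.1,"fingers":-1},{"tx":-0.022,"ty":-0.179,"tz":-0.098,"ax":-8.9,"ay":18.3,"az":28.1,"fingers":-1}]'
python3 - <<'E'
from h import *
delta(GR+[0,0,.006],tool(0,TC))
s,d=wrist("w4");W=cloud(d);W=W[~np.isnan(W[...,0])]
m=(abs(W[:,2]-.0225)<.004)&(np.hypot(W[:,0]-C[0],W[:,1]-C[1])<.075)
r=cv2.minAreaRect(W[m,:2].astype(np.float32));print(m.sum(),r)
E
```

```text
time_s: 9.43
tcp_pos: [0.5318, -0.377, 0.129]
tool_rot: [0.417, 0.909, -0.0, -0.002]
contact_force: [-0.3, 0.0, 0.4]
gripper_width: 0.0939
finger_force: 0.0
t [-0.0012 -0.0025 -0.123 ] rot [-0.08 -0.22 -0.13] F [-0.3  0.   0.4] w 0.0939 t 9.4333
4126 ((0.5138933062553406, -0.36526069045066833), (0.04433060064911842, 0.10077431052923203), 41.538997650146484)
```

View pics/w4.png

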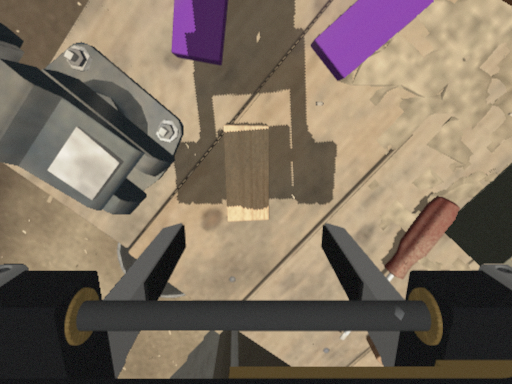

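The view shows the cleat at (247,172), square between the fingers. The bench vise is at left (110,140), the purple blocks are at the top, and the screwdriver at (420,235) is clear. I'll descend and grip.

```bash
python3 -m crank '[{"tx":0.001,"ty":-0.001,"tz":-0.04,"ax":0,"ay":0.2,"az":0.8,"fingers":-1},{"tx":0.001,"ty":-0.001,"tz":-0.08,"ax":0,"ay":0.2,"az":0.8,"fingers":-1},{"tx":0.001,"ty":-0.001,"tz":-0.11,"ax":0,"ay":0.2,"az":0.8,"fingers":-1},{"tx":0.001,"ty":-0.001,"tz":-0.123,"ax":0,"ay":0.2,"az":0.8,"fingers":-1},{"tx":0.001,"ty":-0.001,"tz":-0.123,"ax":0,"ay":0.2,"az":0.8,"fingers":1},{"tx":0.001,"ty":-0.001,"tz":-0.123,"ax":0,"ay":0.2,"az":0.8,"fingers":1},{"tx":0.001,"ty":-0.001,"tz":-0.123,"ax":0,"ay":0.2,"az":0.8,"fingers":1},{"tx":0.001,"ty":-0.001,"tz":-0.123,"ax":0,"ay":0.2,"az":0.8,"fingers":1},{"tx":0.001,"ty":-0.001,"tz":-0.123,"ax":0,"ay":0.2,"az":0.8,"fingers":1},{"tx":0.001,"ty":-0.001,"tz":-0.123,"ax":0,"ay":0.2,"az":0.8,"fingers":1},{"tx":0.001,"ty":-0.001,"tz":-0.123,"ax":0,"ay":0.2,"az":0.8,"fingers":1},{"tx":0.001,"ty":-0.001,"tz":-0.123,"ax":0,"ay":0.2,"az":0.8,"fingers":1}]'; python3 -m crank '[{"tx":0,"ty":0,"tz":0,"ax":0,"ay":0,"az":0,"fingers":1},{"tx":0,"ty":0,"tz":0,"ax":0,"ay":0,"az":0,"fingers":1},{"tx":0,"ty":0,"tz":0,"ax":0,"ay":0,"az":0,"fingers":1},{"tx":0,"ty":0,"tz":0,"ax":0,"ay":0,"az":0,"fingers":1},{"tx":0,"ty":0,"tz":0,"ax":0,"ay":0,"az":0,"fingers":1},{"tx":0,"ty":0,"tz":0,"ax":0,"ay":0,"az":0,"fingers":1}]'
```

```text
time_s: 10.48
tcp_pos: [0.5323, -0.3792, 0.0059]
tool_rot: [0.411, 0.912, -0.001, -0.003]
contact_force: [-1.0, 0.2, 2.4]
gripper_width: 0.0448
finger_force: 29.8
time_s: 10.98
tcp_pos: [0.5323, -0.3792, 0.0059]
tool_rot: [0.411, 0.912, -0.001, -0.004]
contact_force: [-1.0, 1.0, 5.2]
gripper_width: 0.0447
finger_force: 29.7
```

```bash
python3 -m crank '[{"tx":0,"ty":0,"tz":0.04,"ax":0,"ay":0,"az":0,"fingers":1},{"tx":0,"ty":0,"tz":0.08,"ax":0,"ay":0,"az":0,"fingers":1},{"tx":0,"ty":0,"tz":0.12,"ax":0,"ay":0,"az":0,"fingers":1},{"tx":0,"ty":0,"tz":0.16,"ax":0,"ay":0,"az":0,"fingers":1},{"tx":0,"ty":0,"tz":0.19,"ax":0,"ay":0,"az":0,"fingers":1},{"tx":0,"ty":0,"tz":0.19,"ax":0,"ay":0,"az":0,"fingers":1}]'
python3 - <<'E'
from h import *
delta(O-.09*EY+[0,0,.2],tool(0))
from rig import viewer
s,d=wrist("w5");W=cloud(d);T=d["pose"];tp=s["tcp_pos"]
W=W[~np.isnan(W[...,0])]
t=np.radians(41.46);u=np.array([np.cos(t),np.sin(t),0]);v=np.array([-u[1],u[0],0])
a=(W-tp)@u;b=(W-tp)@v;z=W[:,2]-tp[2]
m=(abs(a)<.04)&(b>-.06)&(b<.12)&(z>-.03)&(z<.03)&(b>.012)
print(m.sum(),np.percentile(b[m],[1,50,99,99.8]).round(4),np.percentile(z[m],[2,50,98]).round(4))
r=cv2.minAreaRect(np.stack([a[m],b[m]],1).astype(np.float32));print(r)
k=m&(z>.005);q=np.polyfit(b[k],z[k],1);print("pitch deg",np.degrees(np.arctan(q[0])))
E
```

```text
time_s: 11.48
tcp_pos: [0.5352, -0.3813, 0.2036]
tool_rot: [0.411, 0.912, -0.003, 0.002]
contact_force: [1.0, 0.8, 0.1]
gripper_width: 0.045
finger_force: 29.7
t [ 0.0838  0.3332 -0.0036] rot [ 4.600e-01 -2.000e-02 -2.911e+01] F [1.  0.8 0.1] w 0.045 t 11.4833
7852 [0.0128 0.0456 0.0741 0.0742] [0.0156 0.0171 0.0184]
((-0.0007102135568857193, 0.04312921687960625), (0.04530081897974014, 0.06339193880558014), 1.8889018297195435)
pitch deg -0.8853733613282814
```

```bash
python3 -m crank '[{"tx":0.084,"ty":0.333,"tz":-0.003,"ax":0.5,"ay":0,"az":-29.1,"fingers":1},{"tx":0.084,"ty":0.333,"tz":-0.003,"ax":0.5,"ay":0,"az":-29.1,"fingers":1},{"tx":0.084,"ty":0.333,"tz":-0.003,"ax":0.5,"ay":0,"az":-29.1,"fingers":1},{"tx":0.084,"ty":0.333,"tz":-0.003,"ax":0.5,"ay":0,"az":-29.1,"fingers":1},{"tx":0.084,"ty":0.333,"tz":-0.003,"ax":0.5,"ay":0,"az":-29.1,"fingers":1},{"tx":0.084,"ty":0.333,"tz":-0.003,"ax":0.5,"ay":0,"az":-29.1,"fingers":1},{"tx":0.084,"ty":0.333,"tz":-0.003,"ax":0.5,"ay":0,"az":-29.1,"fingers":1},{"tx":0.084,"ty":0.333,"tz":-0.003,"ax":0.5,"ay":0,"az":-29.1,"fingers":1},{"tx":0.084,"ty":0.333,"tz":-0.003,"ax":0.5,"ay":0,"az":-29.1,"fingers":1},{"tx":0.084,"ty":0.333,"tz":-0.003,"ax":0.5,"ay":0,"az":-29.1,"fingers":1},{"tx":0.084,"ty":0.333,"tz":-0.003,"ax":0.5,"ay":0,"az":-29.1,"fingers":1},{"tx":0.084,"ty":0.333,"tz":-0.003,"ax":0.5,"ay":0,"az":-29.1,"fingers":1}]'
cat >> h.py <<'E'
def look(name):
    s,d=wrist(name);W=cloud(d);tp=s["tcp_pos"];W=W[~np.isnan(W[...,0])]
    V=W-O;x=V@EX;y=V@EY;z=W[:,2];ty=(tp-O)@EY;tx=(tp-O)@EX
    m=(abs(x-tx)<.04)&(y>ty+.015)&(y<ty+.085)&(abs(z-tp[2]-.017)<.005)
    r=cv2.minAreaRect(np.stack([x[m],y[m]],1).astype(np.float32));q=np.polyfit(y[m],z[m],1)
    print("tcp vise",round(tx,4),round(ty,4),tp[2].round(4),"cleat n",m.sum(),np.round(r[0]+r[1],4),round(r[2],2),"front",np.percentile(y[m],99.5).round(4),"x",np.median(x[m]).round(4),"top",np.median(z[m]).round(4),"pitch",np.degrees(q[0]).round(2))
    # side edges of the cleat: yaw
    for sgn in(-1,1):
        e=[];
        for y0 in np.arange(ty+.02,ty+.068,.004):
            k=m&(abs(y-y0)<.002)
            if k.sum()>20:e.append((y0,(x[k]*sgn).max()*sgn))
        if len(e)>4:print(" edge yaw",np.degrees(np.polyfit(*np.array(e).T,1)[0]).round(2))
    f=(abs(x)<.06)&(y>-.02)&(y<.06)&(abs(z-.1155)<.003)&(y>ty+.085)
    if f.sum()>50:
        r=cv2.minAreaRect(np.stack([x[f],y[f]],1).astype(np.float32));print(" rail",f.sum(),np.round(r[0]+r[1],4),round(r[2],2),"face",np.percentile(y[f],1).round(4),"top",np.median(z[f]).round(4))
    j=(abs(x)<.05)&(y>-.07)&(y<.0)&(abs(z-.091)<.004)
    if j.sum()>50:print(" jaw z",np.median(z[j]).round(4),j.sum())
E
python3 - <<'E'
from h import *
delta(O-.09*EY+[0,0,.2],tool(0));look("w6")
E
```

```text
time_s: 12.53
tcp_pos: [0.6155, -0.0471, 0.1911]
tool_rot: [0.627, 0.779, 0.003, -0.006]
contact_force: [-0.6, -0.7, -0.6]
gripper_width: 0.045
finger_force: 29.7
t [ 0.0034 -0.001   0.0089] rot [-0.76 -0.34  0.08] F [-0.6 -0.7 -0.6] w 0.045 t 12.5333
tcp vise -0.0032 -0.0883 0.1911 cleat n 7578 [-0.0036 -0.0435  0.0452  0.0604] 1.49 front -0.0139 x -0.0035 top 0.2091 pitch 0.34
 edge yaw -2.25
 edge yaw -1.64
 rail 5383 [-0.      0.0255  0.12    0.0305] 0.04 face 0.0104 top 0.1155
 jaw z 0.0916 2765
```

View pics/w6.png

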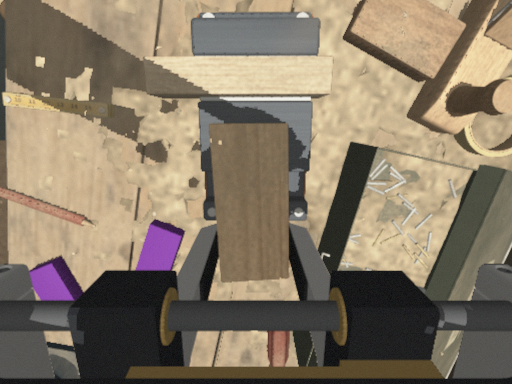

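The cleat at (250,200) hangs over the jaw and the rail face is at row ~97. The rail is square to within 0.04°. The cleat is yawed about +1.7° with a 24 mm gap, and it sits about 95 mm above the jaw top. I'll correct the yaw and descend most of the way.

```bash
python3 -m crank '[{"tx":0.003,"ty":0,"tz":-0.035,"ax":-0.5,"ay":-0.3,"az":-1.7,"fingers":1},{"tx":0.003,"ty":0,"tz":-0.065,"ax":-0.5,"ay":-0.3,"az":-1.7,"fingers":1},{"tx":0.003,"ty":0,"tz":-0.083,"ax":-0.5,"ay":-0.3,"az":-1.7,"fingers":1},{"tx":0.003,"ty":0,"tz":-0.083,"ax":-0.5,"ay":-0.3,"az":-1.7,"fingers":1},{"tx":0.003,"ty":0,"tz":-0.083,"ax":-0.5,"ay":-0.3,"az":-1.7,"fingers":1},{"tx":0.003,"ty":0,"tz":-0.083,"ax":-0.5,"ay":-0.3,"az":-1.7,"fingers":1}]'
python3 - <<'E'
from h import *
delta(O-.085*EY+[0,0,.1],tool(0));look("w7")
E
```

```text
time_s: 13.08
tcp_pos: [0.6202, -0.0471, 0.111]
tool_rot: [0.639, 0.769, 0.003, 0.0]
contact_force: [0.8, -0.9, 0.1]
gripper_width: 0.0448
finger_force: 29.7
t [-0.0023  0.0039 -0.011 ] rot [-0.22  0.22  1.79] F [ 0.8 -0.9  0.1] w 0.0448 t 13.0833
tcp vise 0.0014 -0.0893 0.111 cleat n 7584 [ 0.0023 -0.0441  0.0603  0.0451] 89.94 front -0.0146 x 0.0024 top 0.1285 pitch -0.31
 edge yaw -0.45
 edge yaw 0.06
 rail 12293 [-0.      0.0257  0.0306  0.12  ] 89.96 face 0.0107 top 0.1155
 jaw z 0.0916 7463
```

```bash
python3 -m crank '[{"tx":0,"ty":0,"tz":-0.009,"ax":0,"ay":0,"az":0,"fingers":1},{"tx":0,"ty":0,"tz":-0.013,"ax":0,"ay":0,"az":0,"fingers":1},{"tx":0,"ty":0,"tz":-0.014,"ax":0,"ay":0,"az":0,"fingers":1},{"tx":0,"ty":0,"tz":-0.014,"ax":0,"ay":0,"az":0,"fingers":1},{"tx":0,"ty":0,"tz":-0.014,"ax":0,"ay":0,"az":0,"fingers":1}]'
python3 - <<'E'
from h import *
delta(O-.085*EY+[0,0,.1],tool(0));look("w8")
E
```

```text
time_s: 13.55
tcp_pos: [0.6196, -0.046, 0.0959]
tool_rot: [0.638, 0.77, 0.002, -0.0]
contact_force: [-0.4, -1.6, 1.8]
gripper_width: 0.0452
finger_force: 29.7
t [-0.0017  0.0028  0.0041] rot [-0.22  0.13  1.69] F [-0.4 -1.6  1.8] w 0.0452 t 13.55
tcp vise 0.0011 -0.0881 0.0959 cleat n 7590 [ 0.0019 -0.043   0.0448  0.0604] 0.3 front -0.0134 x 0.002 top 0.1137 pitch -0.1
 edge yaw -0.23
 edge yaw -0.25
 rail 14863 [-0.      0.0257  0.12    0.0306] 0.04 face 0.0107 top 0.1155
 jaw z 0.0916 8902
```

Touchdown: the cleat's bottom is level with the jaw and 24 mm from the rail. I'll slide it forward to just short of the rail.

```bash
python3 -m crank '[{"tx":-0.0022,"ty":0.01,"tz":0,"ax":0,"ay":0,"az":0,"fingers":1},{"tx":-0.0041,"ty":0.0185,"tz":0,"ax":0,"ay":0,"az":0,"fingers":1},{"tx":-0.0048,"ty":0.0215,"tz":0,"ax":0,"ay":0,"az":0,"fingers":1},{"tx":-0.0048,"ty":0.0215,"tz":0,"ax":0,"ay":0,"az":0,"fingers":1},{"tx":-0.0048,"ty":0.0215,"tz":0,"ax":0,"ay":0,"az":0,"fingers":1}]'
python3 - <<'E'
from h import *
delta(O-.0635*EY+[0,0,.0959],tool(0));look("w9")
E
```

```text
time_s: 14.02
tcp_pos: [0.6145, -0.0236, 0.0957]
tool_rot: [0.638, 0.77, 0.002, -0.001]
contact_force: [0.0, -0.5, 4.8]
gripper_width: 0.0449
finger_force: 29.7
t [-0.0013  0.0014  0.0002] rot [-0.28  0.11  1.67] F [ 0.  -0.5  4.8] w 0.0449 t 14.0167
tcp vise 0.0009 -0.0651 0.0957 cleat n 10122 [ 0.0009 -0.0151  0.0798  0.07  ] 0.02 front 0.0197 x 0.0017 top 0.1139 pitch 1.56
 edge yaw -0.29
 edge yaw -0.22
 rail 9213 [0.     0.0303 0.021  0.12  ] 89.92 face 0.0201 top 0.1155
 jaw z 0.0916 6388
```

```bash
python3 -m crank '[{"tx":-0.0002,"ty":0.001,"tz":0,"ax":0,"ay":0,"az":0,"fingers":1},{"tx":-0.0004,"ty":0.002,"tz":0,"ax":0,"ay":0,"az":0,"fingers":1},{"tx":-0.0004,"ty":0.002,"tz":0,"ax":0,"ay":0,"az":0,"fingers":1},{"tx":-0.0004,"ty":0.002,"tz":0,"ax":0,"ay":0,"az":0,"fingers":1}]'
```

```text
time_s: 14.4
tcp_pos: [0.6145, -0.0236, 0.0958]
tool_rot: [0.638, 0.77, 0.002, 0.0]
contact_force: [0.6, -5.9, 3.0]
gripper_width: 0.045
finger_force: 29.7
```

```bash
python3 -m crank '[{"tx":-0.0002,"ty":0.001,"tz":0,"ax":0,"ay":0,"az":0,"fingers":1},{"tx":-0.0003,"ty":0.0015,"tz":0,"ax":0,"ay":0,"az":0,"fingers":1},{"tx":-0.0003,"ty":0.0015,"tz":0,"ax":0,"ay":0,"az":0,"fingers":1},{"tx":-0.0003,"ty":0.0015,"tz":0,"ax":0,"ay":0,"az":0,"fingers":1}]'
python3 -m crank '[{"tx":0,"ty":0,"tz":0,"ax":0,"ay":0,"az":0,"fingers":1},{"tx":0,"ty":0,"tz":0,"ax":0,"ay":0,"az":0,"fingers":1},{"tx":0,"ty":0,"tz":0,"ax":0,"ay":0,"az":0,"fingers":1}]'
```

```text
time_s: 14.73
tcp_pos: [0.6144, -0.0235, 0.0958]
tool_rot: [0.638, 0.77, 0.001, 0.001]
contact_force: [1.5, -10.8, 3.3]
gripper_width: 0.045
finger_force: 29.7
time_s: 14.98
tcp_pos: [0.6144, -0.0235, 0.0958]
tool_rot: [0.638, 0.77, 0.001, 0.001]
contact_force: [0.5, -10.2, 4.1]
gripper_width: 0.0448
finger_force: 29.7
```

A steady push of about 10 N. I'll hold for a second to see whether it drifts and take a final look.

```bash
python3 -m crank '[{"tx":0,"ty":0.0003,"tz":0,"ax":0,"ay":0,"az":0,"fingers":1},{"tx":0,"ty":0.0003,"tz":0,"ax":0,"ay":0,"az":0,"fingers":1},{"tx":0,"ty":0.0003,"tz":0,"ax":0,"ay":0,"az":0,"fingers":1},{"tx":0,"ty":0.0003,"tz":0,"ax":0,"ay":0,"az":0,"fingers":1},{"tx":0,"ty":0.0003,"tz":0,"ax":0,"ay":0,"az":0,"fingers":1},{"tx":0,"ty":0.0003,"tz":0,"ax":0,"ay":0,"az":0,"fingers":1},{"tx":0,"ty":0.0003,"tz":0,"ax":0,"ay":0,"az":0,"fingers":1},{"tx":0,"ty":0.0003,"tz":0,"ax":0,"ay":0,"az":0,"fingers":1},{"tx":0,"ty":0.0003,"tz":0,"ax":0,"ay":0,"az":0,"fingers":1},{"tx":0,"ty":0.0003,"tz":0,"ax":0,"ay":0,"az":0,"fingers":1},{"tx":0,"ty":0.0003,"tz":0,"ax":0,"ay":0,"az":0,"fingers":1},{"tx":0,"ty":0.0003,"tz":0,"ax":0,"ay":0,"az":0,"fingers":1}]'
python3 - <<'E'
from h import *
look("w10")
E
```

```text
time_s: 15.98
tcp_pos: [0.6145, -0.0235, 0.0958]
tool_rot: [0.638, 0.77, 0.001, 0.002]
contact_force: [0.4, -11.3, 2.7]
gripper_width: 0.0449
finger_force: 29.7
tcp vise 0.0009 -0.065 0.0958 cleat n 10182 [ 0.001  -0.015   0.0799  0.07  ] 0.01 front 0.0198 x 0.0017 top 0.1139 pitch 1.5
 edge yaw -0.86
 edge yaw -0.22
 rail 9237 [-0.      0.0304  0.12    0.0208] 0.02 face 0.0202 top 0.1156
 jaw z 0.0916 6359
```

View pics/w10.png

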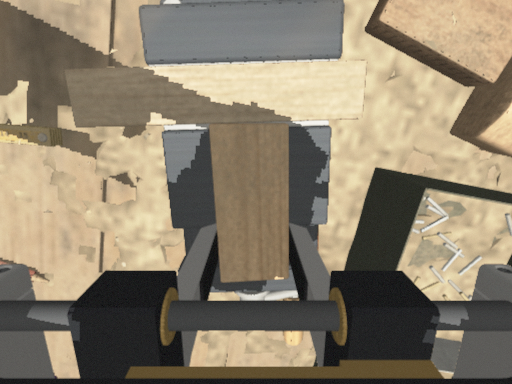

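The picture shows the cleat at (250,200) butted square against the rail at row ~123. It is centred on the jaw and flat, with a steady push of about 11 N. Handing in.

```bash
python3 -c "
from rig import order;print(order.close_job())"
```

```text
the job is handed in; nothing more can be done
None
```

I clamped the rail in the vise and handed the job in with the cleat flat on the moving jaw, square to the middle of the rail and pressed there at about 11 N (wrist reading); no verdict came back.

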